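Unpack a bayonet lamp and hold it seated in the spring-return test socket

ROBOT

A 6-joint arm with a two-finger parallel gripper is mounted at the origin on the work surface. World frame = base frame: x ahead of the robot, y to its left, z up, the work surface at z = 0. Lengths are in m, angles in rad, forces in N, time in s.
With the tool pointing down it reaches from about 0.425 to 0.95 m from the base axis. Payload 3.5 kg.
Tool frame: the origin (TCP) lies at the very end of the fingers, on their centre line; the grasp point (between the pads) lies 19 mm behind it (ctrl.grip_point_offset is the distance from the TCP to the grasp point, in m); z points along the fingers, y is the line along which they close (so a half turn about z gives the same grasp; the last joint's range is limited). The gripper opens to 85 mm and grips with 20 to 120 N. Pads are 22 mm wide; open, the fingers measure 114 mm over their backs; the gripper's body (76 mm by 85 mm) begins 54 mm behind the grasp point. The pads swing forward as they close: fully open they stand 13 mm farther back than shut.
Start: joints at [0.961, 0.286, 1.577, -0, 1.279, -0.15], TCP at [0.3, 0.605, 0.231] pointing down, gripper open.
Joint ranges: [-2.77, 2.77], [-0.9, 2.22], [0.21, 2.48], [-1.53, 4.67], [0.24, 2.81], [-2.84, 2.84]. Speed limits (rad/s): [2.79, 2.79, 3.14, 3.14, 3.14, 3.14].

INTERFACE

Orientations are given as a unit quaternion [x, y, z, w].
In Python, from plant import telemetry, vision, ctrl gives the robot as it stands.
- The arm moves only by the tool arm_command, never from a script. Its argument "series" is one flat list of numbers, 7 for each row, row after row: the shift along the tool's x, y, z in cm, then the turn, a rotation vector about the tool's x, y, z in degrees, then the closure, from 0 (fully open) to 1 (shut). A call has 1 to 10 rows; each row is the pose to reach, as a shift and turn from the pose commanded when the call began, along the tool's axes at that moment; what a row does not reach only later rows make up. A row lasts 1/12 s, in which the tool goes at most 41.7 mm and 7.16 degrees, less where a joint would pass 70% of its speed; a pose out of reach is approached as far as the arm can. A call with a gripper value outside its range is refused whole. The fingers move at their own pace and stop on an object; "force" is the grip in N (left out, the last holds). Time passes only in rows, so rows that repeat a pose let the fingers close. It gives the time, the measured TCP pose, the force, the opening and the grip force at its end, in the units of the state.
- telemetry.get_state(): the state, without advancing time (a new reading comes with each control period).
- vision.read_camera(name): name is "scene" or "top" or "wrist"; returns a dict with "color" (480x640x3 uint8, blue, green, red), "K" (3x3 intrinsics, pixels), "rvec" (rotation vector, rad) and "tvec" (3), from world to camera coordinates, as OpenCV has them; the wrist camera has in their place "T_tool_cam" (4x4, takes a point from camera to tool coordinates, whose origin is the TCP and whose axes are the flange's). Camera axes: x right, y down, z forward; pixel columns grow to the right and rows downward; lengths in m; the calibration is good to about 2 mm. The wrist camera is an equidistant fisheye: a pixel r from the principal point sees the ray r / f radians off the axis. A picture is of the moment at which its call begins: read the wrist's pose just before it. There is no depth.
- ctrl.sign_off(): hands the job in; it is judged then, once.
The state is a dict: "time": time; "qpos": joint angles; "dq": joint speeds; "joint_efforts": joint torques, N m; "eef_pos": TCP position; "tcp_rot": TCP orientation; "contact_force": force on the tool from outside, world axes, zero at the start; "wrist_torque": the same for the moment, N m; "opening": opening from 0.0 (shut) to 1.0 (fully open); "finger_force": force on a finger pad.
Only numpy, scipy, OpenCV 4.12 (cv2) and the standard library are available. Lean on these libraries where they do the work, as an engineer would, in place of code of your own. Each camera call takes 0.05 s, during which the arm holds its last target. There are 200 camera calls.

TASK

Fold both flaps of the carton outwards, well past upright, then lift the LED lamp out and put its bayonet cap into the blue test socket. Push it fully home against the spring, collar down on the rim, twist it a quarter turn clockwise (seen from above) against the return spring, and finish still gripping it, keeping it pressed home and turned: the socket has no latch, so do not let go. Leave the other things on the board where they are.

Things in the scene. Friction and masses are not known exactly. Their poses are not given: they have to be found in the camera images.
- lamp_grip (a point): LED lamp, 106 mm tall, about 0.12 kg, upright in the carton. Point: middle of its square white body (36 x 36 mm, 72 tall, yellow strips on the flat sides), 36 mm below its top. z = lamp's axis, up; x, y square to the sides. A red bar on top runs along x. Under it: round collar 50 mm across, underside 48 mm below this point, then the bayonet cap. Half a turn about z changes nothing.
- lamp_cap (a point): Centre of the lower end of the lamp's aluminium bayonet cap, 70 mm below lamp_grip, same axes. Cap 26 mm across, 22 mm long below the collar, chamfered end. Two brass lugs stick out along the lamp's +x and -x: 6 mm wide, ends 17 mm from the axis, 4 to 9 mm above this point.
- carton: Fixed cardboard carton, outside 140 mm (x) by 160 mm (y), walls 5 mm, open rim 118 mm above its underside; origin at the centre of the underside. The lamp stands near the middle, collar on an insert plate (top 32 mm above the underside) with a 40 mm round hole for the cap; lamp top 2 mm under the rim. It stands on a board whose top is 12 mm above the table.
- flap_left (a joint): Angle of the flap hinged on the carton's +y rim: hinge along x, 77.5 mm from the centre, 120 mm above the underside. Flap 136 mm long, 50 mm from hinge to free edge, 4 thick. 0 = shut (level, pointing inwards), 1.57 upright, 2.8 at most. Ajar at the start; stays where left; under 1 N at its edge swings it. A finger let down between the free edges can push it outwards.
- flap_right (a joint): The same for the flap on the carton's -y rim, 77.5 mm on the other side; 0 = shut, grows as it opens outwards, 2.8 rad at most.
- socket: Fixed blue test socket, 96 x 96 mm, 44 mm high; origin at the centre of its underside, on the board; z up. Round hole in the top, with two lug slots along its +x and -x, marked by red lines on the top; green lines along +y and -y show where the lugs go after the quarter turn. Lamp fully home: collar's underside on the rim, lamp_grip 92 mm above this origin.
- socket_mouth (a point): Centre of the socket's hole at the top of the rim, same axes as the socket. Hole 29 mm across; slots 10 mm wide, 6 mm deep through the steel rim. A spring plate 11 mm down meets the cap's end; its dogs take the lugs (play about 0.07 rad either way). The lugs can turn under the rim only after the plate is pushed in 5 mm or more.
- plunger (a joint): How far the spring plate in the socket is pushed down, m: 0 at rest, 0.011 when the lamp's collar rests on the rim. It takes about 4 N to start and 14 N to push fully home.
- rotor (a joint): How far the spring plate is turned, rad, clockwise seen from above: 0 at rest (dogs at the slots), stop at 1.57. The return spring needs 0.03 N m to start, 0.13 N m at a quarter turn, and turns it back when let go. The other way is blocked.
- blue_box: Loose blue plastic wiring box, open at the top, 95 x 95 x 55 mm; origin at the centre of its underside. Leave it alone.
- battery: Loose small block battery standing upright, 26 x 17 x 46 mm, black with copper top; origin at the centre of its underside. Leave it alone.
- terminal_strip: Loose black terminal strip with two rows of screws, 25 x 85 x 18 mm; origin at the centre of its underside. Leave it alone.

How it is judged:
On the way, in this order (a step that is already met when the one before it is completed fails the run):
1. both flaps are folded out past upright (over 1.8 rad) while the lamp is still in the carton (value of joint each of flap_left, flap_right above 1.8 rad and distance of lamp_grip from where it was at the start of the episode below 0.02 m), for 0.1 s.
2. the lamp has been lifted out of the carton (its middle over 170 mm above the carton's underside) (z of lamp_grip in the frame of carton above 0.17 m and contact force between the fingers and lamp above 1 N), for 0.1 s.
3. the cap is in the socket, lugs in the slots, pushed in against the spring (over 6 mm) and not yet turned (value of joint plunger above 0.006 m and value of joint rotor below 0.6 rad and horizontal distance between lamp_grip and socket below 0.005 m and angle between the x axis of lamp_grip and the x axis of socket, either way round below 0.5 rad), for 0.05 s.
At the end, for the whole second after the job is handed in: Lamp upright in the socket (within 5 mm, tilt < 0.1 rad), pressed home (plate down > 9 mm, collar within 2.5 mm of the rim), turned clockwise (lugs within 0.3 rad of the green line, plate > 1.25 rad), still, gripped (> 2 N); flaps > 1.7 rad; bystanders within 20 mm of their start (value of joint plunger above 0.009 m and value of joint rotor above 1.25 rad and angle between the x axis of lamp_grip and the y axis of socket, either way round below 0.3 rad and horizontal distance between lamp_grip and socket below 0.005 m and z of lamp_grip in the frame of socket below 0.0945 m and angle between lamp_grip's own z axis and vertical below 0.1 rad and contact force between the fingers and lamp above 2 N and linear speed of lamp below 0.03 m/s and value of joint each of flap_left, flap_right above 1.7 rad and distance of each of blue_box, battery, terminal_strip from where it was at the start of the episode below 0.02 m); the arm keeps its last pose, push and grip.
It fails at once if a bystander (blue box, battery or terminal strip) is moved over 20 mm (distance of any of blue_box, battery, terminal_strip from where it was at the start of the episode above 0.02 m).
It also fails if it takes over 67 s, if anything falls off the work surface, if the arm or the gripper's body presses on something with over 40 N, if the wrist force passes 120 N, or if a joint passes its speed limit or range.

## Working session

There is one attempt and no reset: what is moved stays moved. The work goes in short steps, Python scripts to look and compute and a tool call to move; the robot and the scene stay as the last step left them, time stands still between calls to the robot, and variables do not carry over. Pictures are saved under pics/ and viewed, at most 10 in all, crops included, and the job is handed in when it is done.

Besides the shell and the picture viewer there is one more tool, called as name(argument=value, ...) on one line, values as JSON. arm_command: Moves the arm, as the interface text tells. Its arguments: {"type":"object","properties":{"series":{"type":"array","items":{"type":"number"}},"force":{"type":"number"}},"required":["series"]}

```bash
mkdir -p pics; ls
python3 - <<'E'
from plant import telemetry, vision, ctrl
import cv2,numpy as np
print(telemetry.get_state(), ctrl.grip_point_offset)
for n in ["scene","top","wrist"]:
    d=vision.read_camera(n); cv2.imwrite(f"pics/{n}0.png",d["color"])
    print(n,{k:np.round(v,4).tolist() for k,v in d.items() if k!="color"})
E
```

```text
pics
{'time': 0.0, 'qpos': array([ 9.61000712e-01,  2.87183933e-01,  1.57818607e+00,  3.06418205e-05,
        1.27860190e+00, -1.49977511e-01]), 'dq': array([-2.67994178e-03, -1.48107947e-03, -7.11499546e-04, -8.23145856e-04,
        1.24089151e-03, -5.01343475e-05]), 'joint_efforts': array([ 1.34750095e-03, -4.05986094e+01, -2.92624068e+01, -1.14464724e-04,
        5.93684745e-03,  9.98336560e-06]), 'eef_pos': array([0.2991257 , 0.60436557, 0.22993009]), 'tcp_rot': array([ 2.27893122e-01,  9.73685426e-01, -1.09937472e-03, -4.54751782e-04]), 'contact_force': array([-0.03235466,  0.55943565,  0.09673736]), 'wrist_torque': array([-0.05310499,  0.00804334,  0.00054641]), 'finger_force': 0.0, 'opening': 0.9959595709353602} 0.0187
scene {'K': [[440.45, 0.0, 315.7773], [0.0, 440.45, 237.7849], [0.0, 0.0, 1.0]], 'rvec': [2.4366, 1.0574, -0.2557], 'tvec': [-0.4222, -0.3275, 1.0512]}
top {'K': [[473.5881, 0.0, 318.5044], [0.0, 473.5881, 239.3406], [0.0, 0.0, 1.0]], 'rvec': [2.101, -2.122, 0.1906], 'tvec': [0.0101, 0.6115, 0.7885]}
wrist {'K': [[371.6483, 0.0, 322.0038], [0.0, 371.6483, 243.1028], [0.0, 0.0, 1.0]], 'T_tool_cam': [[0.0001, -0.9644, -0.2646, 0.068], [1.0, 0.0001, 0.0002, 0.0011], [-0.0002, -0.2646, 0.9644, -0.1428], [0.0, 0.0, 0.0, 1.0]]}
```

View pics/top0.png

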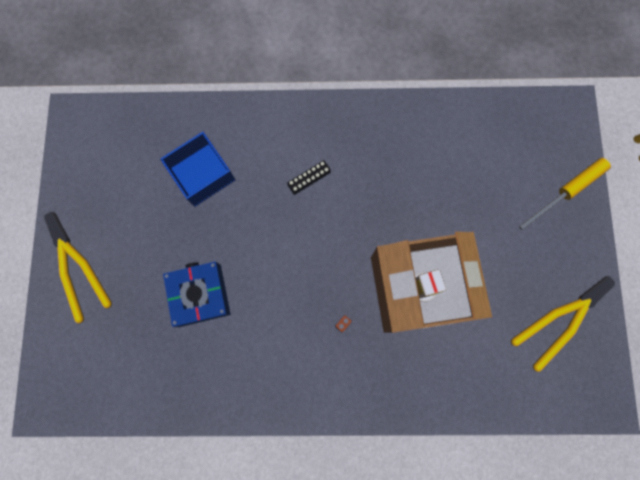

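View pics/scene0.png

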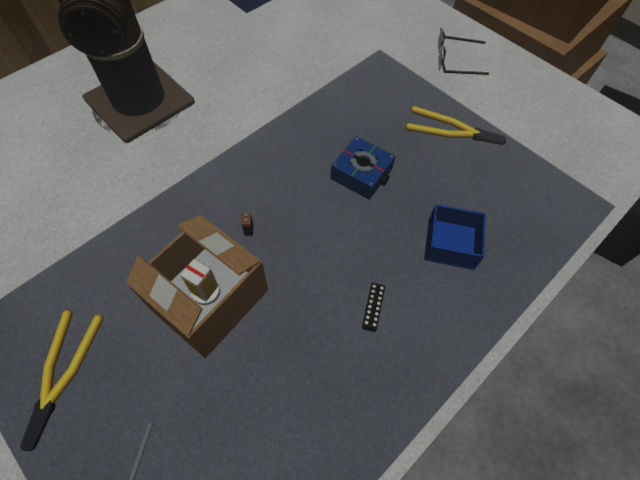

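The top view shows the carton at about (435,283), its flaps on the left and right ajar, and the lamp's red bar at (432,283). The socket is at (195,293) with a red line (190,270)-(199,315). The battery is at (343,323), the strip at (309,177) and the box at (198,167). The scene view shows the same layout.

```bash
cat > h.py <<'E'
from plant import telemetry, vision, ctrl
import cv2, numpy as np
from scipy.spatial.transform import Rotation as R
def cam(d, st=None):
    """origin and world-from-camera rotation"""
    if "rvec" in d:
        A=cv2.Rodrigues(np.array(d["rvec"],float))[0]; return -A.T@np.ravel(d["tvec"]),A.T
    Q=R.from_quat(st["tcp_rot"]).as_matrix(); T=np.array(d["T_tool_cam"])
    return st["eef_pos"]+Q@T[:3,3], Q@T[:3,:3]
def rays(d,px,st=None):
    o,A=cam(d,st); K=d["K"]; v=(np.atleast_2d(px)-[K[0,2],K[1,2]])/[K[0,0],K[1,1]]
    if "rvec" in d: c=np.c_[v,np.ones(len(v))]
    else:
        t=np.linalg.norm(v,axis=1,keepdims=True); c=np.c_[v*np.sinc(t/np.pi),np.cos(t)]
    return o,c@A.T
def plane(d,px,z,st=None):
    o,r=rays(d,px,st); return (o+r*((z-o[2])/r[:,2:]))
def tri(obs):
    """obs: list of (o,ray)"""
    M=np.zeros((3,3));b=np.zeros(3)
    for o,r in obs:
        r=np.ravel(r)/np.linalg.norm(r);P=np.eye(3)-np.outer(r,r);M+=P;b+=P@o
    return np.linalg.solve(M,b)
def wrist(name=None):
    st=telemetry.get_state(); d=vision.read_camera("wrist")
    if name: cv2.imwrite(f"pics/{name}.png",d["color"])
    return d,st
def blobs(mask,minA=20):
    n,l,s,c=cv2.connectedComponentsWithStats(mask.astype(np.uint8))
    out=[]
    for i in range(1,n):
        if s[i,4]>=minA:
            ys,xs=np.where(l==i); p=np.c_[xs,ys].astype(float); w,v=np.linalg.eigh(np.cov(p.T))
            out.append((s[i,4],c[i],p.mean(0)+v[:,1]*np.sqrt(3*w[1]),p.mean(0)-v[:,1]*np.sqrt(3*w[1])))
    return sorted(out,key=lambda o:-o[0])
def masks(img):
    H=cv2.cvtColor(img,cv2.COLOR_BGR2HSV); h,s,v=cv2.split(H)
    return dict(red=((h<8)|(h>168))&(s>150)&(v>120), green=(h>55)&(h<90)&(s>110)&(v>70), blue=(h>100)&(h<130)&(s>150)&(v>60))
E
python3 - <<'E'
from h import *
np.set_printoptions(precision=4,suppress=True)
d=vision.read_camera("top"); print(cam(d))
m=masks(d["color"])
for k,z in [("red",None),("green",.056)]:
    for b in blobs(m[k],8):
        for zz in ([.128,.056] if z is None else [z]): print(k,b[0],b[1],zz,plane(d,b[1],zz)[0,:2],plane(d,[b[2],b[3]],zz)[:,:2].ravel())
big=cv2.resize(np.hstack([d["color"][215:345,150:250],d["color"][215:345,360:510]]),None,fx=3.2,fy=3.2,interpolation=cv2.INTER_CUBIC)
cv2.imwrite("pics/crop.png",big)
s=vision.read_camera("scene"); print(cam(s)[0])
for b in blobs(masks(s["color"])["red"],8): print("scene red",b[0],b[1],plane(s,b[1],.128)[0],plane(s,b[1],.056)[0])
print("bats",plane(d,[343,323],.05),plane(d,[309,177],.02),plane(d,[198,167],.05))
E
```

```text
(array([ 0.4465, -0.0083,  0.8924]), array([[-0.0083, -0.9809,  0.1945],
       [-0.9998,  0.0113,  0.0146],
       [-0.0166, -0.1944, -0.9808]]))
red 27 [432.5926 282.    ] 0.128 [ 0.526  -0.1801] [ 0.5111 -0.184   0.5409 -0.1761]
red 27 [432.5926 282.    ] 0.056 [ 0.5334 -0.1963] [ 0.5172 -0.2006  0.5498 -0.1919]
red 17 [189.8824 273.3529] 0.128 [0.544  0.2132] [0.5347 0.2113 0.5534 0.2151]
red 17 [189.8824 273.3529] 0.056 [0.5532 0.2341] [0.543  0.2319 0.5634 0.2362]
red 17 [197.1765 313.2941] 0.128 [0.4795 0.1986] [0.4702 0.1965 0.4889 0.2006]
red 17 [197.1765 313.2941] 0.056 [0.4826 0.2181] [0.4725 0.2158 0.4928 0.2203]
green 24 [213.1667 288.5   ] 0.056 [0.5258 0.1914] [0.5235 0.2017 0.5282 0.1812]
green 22 [173.7727 297.7727] 0.056 [0.5101 0.2607] [0.5079 0.2713 0.5123 0.2501]
[ 0.8629 -0.2491  0.764 ]
scene red 53 [194.4906 270.7736] [ 0.5239 -0.1798  0.128 ] [ 0.4855 -0.172   0.056 ]
scene red 8 [378.5 168. ] [0.5825 0.1854 0.128 ] [0.5508 0.2346 0.056 ]
bats [[ 0.4638 -0.0374  0.05  ]] [[0.7423 0.022  0.02  ]] [[0.7547 0.2295 0.05  ]]
```

View pics/crop.png

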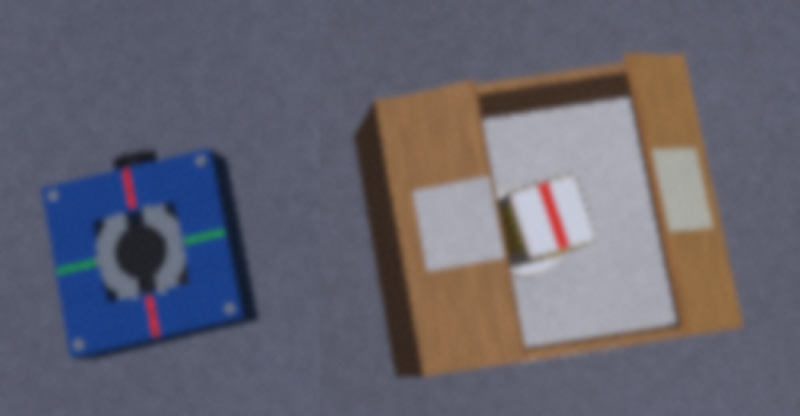

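The enlarged crop shows the socket's red and green lines clearly. The left flap edge runs (375,100)-(420,375), and the right flap's outer edge runs (685,55)-(742,328). The lamp top is white with its red bar near (553,215).

Run:
```python
from h import *
np.set_printoptions(precision=4,suppress=True)
d=vision.read_camera("top")
f=lambda p:np.array([360+(p[0]-320)/3.2,215+p[1]/3.2])
for n,p,z in [("Lout",[(420,375),(375,100)],.132),("Lfree",[(524,347),(470,83)],.15),("Rfree",[(676,328),(627,57)],.15),("Rout",[(742,327),(685,55)],.132)]:
    q=plane(d,[f(a) for a in p],z)[:,:2]; e=q[1]-q[0]; print(n,q.ravel(),np.linalg.norm(e),np.degrees(np.arctan2(e[1],e[0])))
H=plane(d,[f((397,237))],.132)[0]; F=f((497,215))
o,r=rays(d,F); 
yaw=np.radians(13); n=np.array([-np.sin(yaw),np.cos(yaw)])
for nm,Hc,Fp,s in [("L",(397,237),(497,215),-1),("R",(713,191),(651,192),1)]:
    h=plane(d,f(Hc),.132)[0]
    for z in np.arange(.132,.185,.006):
        q=plane(d,f(Fp),z)[0]; y=s*(q-h)[:2]@n; print(nm,round(z,3),y,np.hypot(y,z-.132),np.arctan2(z-.132,y))
```

```text
Lout [ 0.4472 -0.1101  0.5847 -0.0925] 0.13864079641054447 7.301957774506857
Lfree [ 0.46   -0.1581  0.5895 -0.1379] 0.13108744108991338 8.834633224465493
Rfree [ 0.4684 -0.2314  0.6018 -0.2165] 0.1342849812708354 6.359232946076209
Rout [ 0.4691 -0.2692  0.6063 -0.2511] 0.13837559995889614 7.509741291379296
L 0.132 0.05143497019147765 0.05143497019147765 0.0
L 0.138 0.05019339755873998 0.05055073845642341 0.11897309893638691
L 0.144 0.04895182492600233 0.05040120200536871 0.24039837036904932
L 0.15 0.04771025229326466 0.050992824729435865 0.36076579958564686
L 0.156 0.046468679660526986 0.052300460699621715 0.47674207961881
L 0.162 0.04522710702778931 0.05427237980873061 0.5856814150084276
L 0.168 0.043985534395051665 0.05683948659179 0.6858906694300724
L 0.174 0.042743961762313994 0.05992533910741068 0.7766194535587521
L 0.18 0.04150238912957632 0.06345430090594946 0.8578680944726635
R 0.132 0.030202128500998352 0.030202128500998352 0.0
R 0.138 0.03205891115104214 0.032615545130971126 0.18501508265036717
R 0.144 0.03391569380108596 0.035976023765961415 0.3400725450565919
R 0.15 0.03577247645112974 0.04004584961574211 0.46618848988643247
R 0.156 0.037629259101173505 0.044631391872797896 0.5677520113645131
R 0.162 0.03948604175121732 0.04958979222762361 0.6497196655350161
R 0.168 0.04134282440126108 0.05481997017030847 0.7164279646095759
R 0.174 0.04319960705130487 0.06025119126944423 0.7713191338090991
R 0.18 0.04505638970134866 0.06583371668772622 0.8170201625690612
```

```bash
cat >> h.py <<'E'
def go(p,yaw,st=None,bias=(0,0,0)):
    """shift (cm) and turn (deg) in tool axes to TCP p, tool down, tool y at yaw deg"""
    st=st or telemetry.get_state(); Q=R.from_quat(st["tcp_rot"])
    s=np.radians(yaw); G=R.from_matrix(np.c_[[-np.sin(s),np.cos(s),0],[np.cos(s),np.sin(s),0],[0,0,-1]])
    c=st["eef_pos"]+np.array(bias)
    print("t",round(st["time"],2),"pos",st["eef_pos"].round(4),"shift",(Q.inv().apply(np.array(p)-c)*100).round(2),"turn",(Q.inv()*G).as_rotvec(degrees=True).round(2),"F",st["contact_force"].round(1),"open",round(st["opening"],3),"grip",round(st["finger_force"],1))
E
python3 -c "
from h import *
go([.572,-.179,.22],7.5)"
```

```text
t 0.3 pos [0.2994 0.6047 0.2308] shift [-59.21 -58.14   1.12] turn [-4.000e-02  1.000e-02  5.616e+01] F [-0.  -0.3 -0.6] open 1.007 grip 0.0
```

arm_command(series=[-59.2, -58.1, 1.1, 0, 0, 56.1, 1, -59.2, -58.1, 1.1, 0, 0, 56.1, 1, -59.2, -58.1, 1.1, 0, 0, 56.1, 1, -59.2, -58.1, 1.1, 0, 0, 56.1, 1, -59.2, -58.1, 1.1, 0, 0, 56.1, 1, -59.2, -58.1, 1.1, 0, 0, 56.1, 1, -59.2, -58.1, 1.1, 0, 0, 56.1, 1, -59.2, -58.1, 1.1, 0, 0, 56.1, 1, -59.2, -58.1, 1.1, 0, 0, 56.1, 1, -59.2, -58.1, 1.1, 0, 0, 56.1, 1])

```text
time: 1.13
eef_pos: [0.4367, 0.2096, 0.2261]
tcp_rot: [0.659, 0.752, 0.0, 0.0]
contact_force: [1.0, 0.8, -0.3]
opening: 0.003
finger_force: 0.0
```

```bash
python3 -c "
from h import *
go([.572,-.179,.22],7.5)"
```

```text
t 1.13 pos [0.4367 0.2096 0.2261] shift [-40.3    8.3    0.61] turn [ 0.06 -0.01  0.07] F [ 1.   0.8 -0.3] open 0.003 grip 0.0
```

arm_command(series=[-40.3, 8.3, 0.6, 0, 0, 0, 1, -40.3, 8.3, 0.6, 0, 0, 0, 1, -40.3, 8.3, 0.6, 0, 0, 0, 1, -40.3, 8.3, 0.6, 0, 0, 0, 1, -40.3, 8.3, 0.6, 0, 0, 0, 1, -40.3, 8.3, 0.6, 0, 0, 0, 1, -40.3, 8.3, 0.6, 0, 0, 0, 1, -40.3, 8.3, 0.6, 0, 0, 0, 1, -40.3, 8.3, 0.6, 0, 0, 0, 1, -40.3, 8.3, 0.6, 0, 0, 0, 1])

```text
time: 1.97
eef_pos: [0.5721, -0.1799, 0.2198]
tcp_rot: [0.659, 0.752, -0.0, 0.0]
contact_force: [1.4, 0.3, 0.1]
opening: -0.0
finger_force: 0.0
```

```bash
python3 -c "
from h import *
go([.572,-.179,.14],7.5)
d,st=wrist('w1')"
```

```text
t 1.97 pos [ 0.5721 -0.1799  0.2198] shift [ 0.09 -0.    7.98] turn [ 0.02  0.03 -0.  ] F [1.4 0.3 0.1] open -0.0 grip 0.0
```

View pics/w1.png

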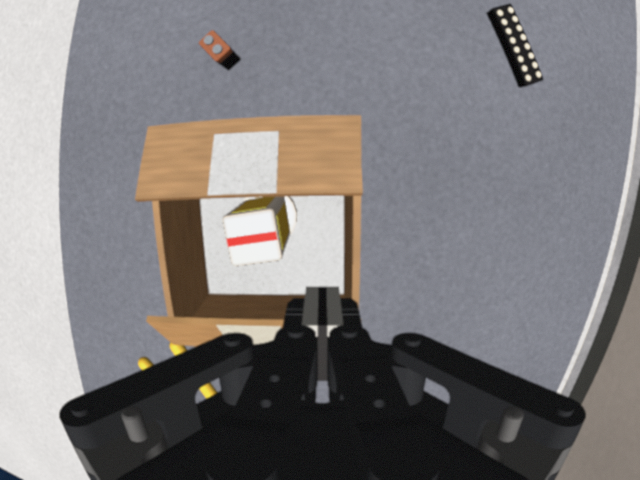

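The wrist view shows both flaps ajar. The lamp's red bar is at (252,240), and the shut fingertip at (322,300) is above the gap beside the lamp. Next I go down and sweep the left flap outwards.

arm_command(series=[0, 0, 4, 0, 0, 0, 1, 0, 0, 7.9, 0, 0, 0, 1, 0, 0, 7.9, 0, 0, 0, 1, 1.5, 0, 7.9, 0, 0, 0, 1, 3, 0, 7.9, 0, 0, 0, 1, 4.5, 0, 7.9, 0, 0, 0, 1, 6, 0, 7.9, 0, 0, 0, 1, 7.2, 0, 7.9, 0, 0, 0, 1, 8.3, 0, 7.9, 0, 0, 0, 1, 8.3, 0, 7.9, 0, 0, 0, 1])

```text
time: 2.85
eef_pos: [0.5609, -0.092, 0.1421]
tcp_rot: [0.658, 0.753, 0.001, 0.0]
contact_force: [1.1, 0.9, 0.4]
opening: 0.004
finger_force: 0.6
```

arm_command(series=[-3, 0, 0, 0, 0, 0, 1, -6, 0, 0, 0, 0, 0, 1, -9, 0, 0, 0, 0, 0, 1, -10.5, 0, 0, 0, 0, 0, 1, -12, 0, 0, 0, 0, 0, 1, -13.5, 0, 0, 0, 0, 0, 1, -15, 0, 0, 0, 0, 0, 1, -16.3, 0, 0, 0, 0, 0, 1, -16.3, 0, 0, 0, 0, 0, 1])

```text
time: 3.6
eef_pos: [0.5825, -0.2582, 0.1407]
tcp_rot: [0.659, 0.752, -0.0, 0.001]
contact_force: [0.3, -0.5, 0.5]
opening: -0.0
finger_force: 0.4
```

```bash
python3 -c "
from h import *
go([.525,-.180,.24],15)
d=vision.read_camera('top');cv2.imwrite('pics/t2.png',d['color'][190:370,300:580].repeat(2,0).repeat(2,1))"
```

```text
t 3.6 pos [ 0.5825 -0.2582  0.1407] shift [ 8.49 -4.68 -9.94] turn [ 0.01  0.06 -7.5 ] F [ 0.3 -0.5  0.5] open -0.0 grip 0.4
```

View pics/t2.png

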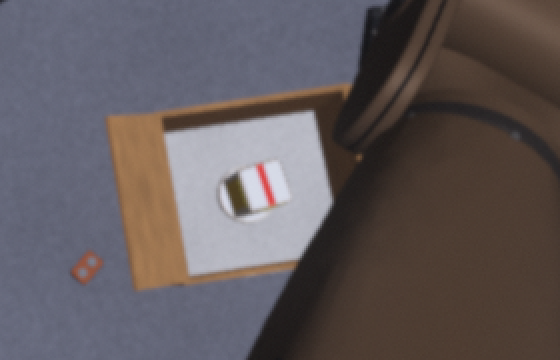

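The left flap is folded well out at crop (150,200). The right flap is hidden behind the arm. I'll rise and look from above.

arm_command(series=[0, 0, -4, 0, 0, 0, 1, 0, 0, -8, 0, 0, 0, 1, 2.2, -2.4, -10, 0, 0, -7, 0, 4.4, -4.7, -10, 0, 0, -7.5, 0, 4.4, -4.7, -10, 0, 0, -7.5, 0, 4.4, -4.7, -10, 0, 0, -7.5, 0])

```text
time: 4.15
eef_pos: [0.5288, -0.2176, 0.2402]
tcp_rot: [0.608, 0.794, -0.0, -0.0]
contact_force: [-0.0, -1.1, 0.5]
opening: 0.564
finger_force: 0.0
```

Run:
```python
from h import *
np.set_printoptions(precision=4,suppress=True)
d,st=wrist('w2'); m=masks(d["color"])
for b in blobs(m["red"],40): 
    q=plane(d,np.array(b[1:]),.128,st); e=q[1]-q[2]; print(b[0],b[1],q[0],np.linalg.norm(e),np.degrees(np.arctan2(e[1],e[0])))
H=cv2.cvtColor(d["color"],cv2.COLOR_BGR2HSV)
go([.525,-.180,.24],15,st)
```

```text
244 [330.4221 187.1107] [ 0.5242 -0.1789  0.128 ] 0.03302981877995355 -164.23184853150306
t 4.15 pos [ 0.5288 -0.2176  0.2402] shift [3.73 0.62 0.02] turn [-0.04 -0.    0.11] F [-0.  -1.1  0.5] open 0.564 grip 0.0
```

View pics/w2.png

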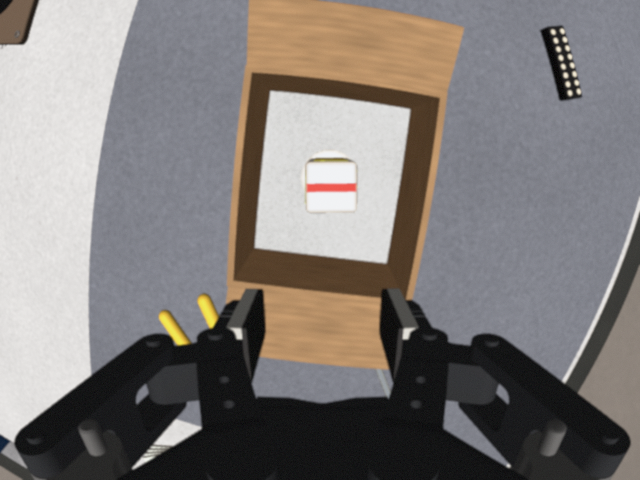

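Both flaps lie folded out at the top (350,40) and bottom (310,330). The lamp's bar is at (330,187), so the lamp is at (0.524,-0.179) with yaw about 15.8°. I'll take it now.

arm_command(series=[3.9, 0.5, 4, 0, 0, -0.8, 0.3, 3.9, 0.5, 8, 0, 0, -0.8, 0.3, 3.9, 0.5, 10.5, 0, 0, -0.8, 0.3, 3.9, 0.5, 13, 0, 0, -0.8, 0.3, 3.9, 0.5, 15, 0, 0, -0.8, 0.3, 3.9, 0.5, 16.5, 0, 0, -0.8, 0.3, 3.9, 0.5, 16.5, 0, 0, -0.8, 0.3, 3.9, 0.5, 16.5, 0, 0, -0.8, 0.3])

```text
time: 4.87
eef_pos: [0.5247, -0.1801, 0.0741]
tcp_rot: [0.603, 0.798, -0.0, -0.001]
contact_force: [0.7, -0.8, 0.2]
opening: 0.7
finger_force: 0.0
```

```bash
python3 -c "
from h import *
go([.524,-.179,.075],15.8)"
```

```text
t 4.87 pos [ 0.5247 -0.1801  0.0741] shift [ 0.12 -0.04 -0.09] turn [-0.11 -0.09  0.06] F [ 0.7 -0.8  0.2] open 0.7 grip 0.0
```

arm_command(series=[0.1, 0, 0, 0, 0, 0, 1, 0.1, 0, 0, 0, 0, 0, 1, 0.1, 0, 0, 0, 0, 0, 1, 0.1, 0, 0, 0, 0, 0, 1, 0.1, 0, 0, 0, 0, 0, 1], force=90)

```text
time: 5.28
eef_pos: [0.5246, -0.1794, 0.0764]
tcp_rot: [0.603, 0.798, 0.0, 0.001]
contact_force: [0.8, -1.3, 0.6]
opening: 0.413
finger_force: 89.4
```

arm_command(series=[0, 0, -2, 0, 0, 0, 1, 0, 0, -5, 0, 0, 0, 1, 0, 0, -9, 0, 0, 0, 1, 0, 0, -13, 0, 0, 0, 1, 0, 0, -15, 0, 0, 0, 1, 0, 0, -15, 0, 0, 0, 1, 0, 0, -15, 0, 0, 0, 1])

```text
time: 5.87
eef_pos: [0.5248, -0.1794, 0.2274]
tcp_rot: [0.603, 0.798, 0.0, 0.002]
contact_force: [1.0, 0.2, -1.6]
opening: 0.414
finger_force: 90.9
```

```bash
python3 -c "
from h import *
go([.470,.16,.225],12.8)"
```

```text
t 5.87 pos [ 0.5248 -0.1794  0.2274] shift [34.15  4.    0.16] turn [0.13 0.13 3.05] F [ 1.   0.2 -1.6] open 0.414 grip 90.9
```

arm_command(series=[34.2, 10, 0, 0, 0, 3, 1, 34.2, 10, 0, 0, 0, 3, 1, 34.2, 10, 0, 0, 0, 3, 1, 34.2, 10, 0, 0, 0, 3, 1, 34.2, 10, 0, 0, 0, 3, 1, 34.2, 10, 0, 0, 0, 3, 1, 34.2, 10, 0, 0, 0, 3, 1, 34.2, 10, 0, 0, 0, 3, 1, 34.2, 10, 0, 0, 0, 3, 1, 34.2, 10, 0, 0, 0, 3, 1])

```text
time: 6.7
eef_pos: [0.5248, 0.1812, 0.2226]
tcp_rot: [0.621, 0.783, -0.001, -0.002]
contact_force: [0.1, -0.6, -0.7]
opening: 0.411
finger_force: 90.8
```

Run:
```python
from h import *
np.set_printoptions(precision=4,suppress=True)
d,st=wrist('w3'); m=masks(d["color"])
for k in ["red","green"]:
  for b in blobs(m[k],25):
    q=plane(d,np.array(b[1:]),.056,st); e=q[1]-q[2]; print(k,b[0],b[1],q[0],np.linalg.norm(e),np.degrees(np.arctan2(e[1],e[0])))
go([.518,.226,.2],12.8,st)
```

```text
red 1620 [322.3025 382.2981] [0.5611 0.0229 0.056 ] 0.11824325209183502 -166.84244914761456
red 63 [281.6349 171.0476] [0.4806 0.2182 0.056 ] 0.019632727905749357 -166.22361479934432
red 60 [368.5 171.5] [0.5512 0.2345 0.056 ] 0.021867046647300957 -168.72865155468736
green 126 [325.  213.5] [0.5241 0.1912 0.056 ] 0.021858729232340588 -76.74239289617063
green 115 [325.2609 128.0174] [0.5079 0.2612 0.056 ] 0.021846446480699992 -78.01045947686485
t 6.7 pos [0.5248 0.1812 0.2226] shift [4.52 0.37 2.27] turn [-0.3  -0.12  0.35] F [ 0.1 -0.6 -0.7] open 0.411 grip 90.8
```

View pics/w3.png

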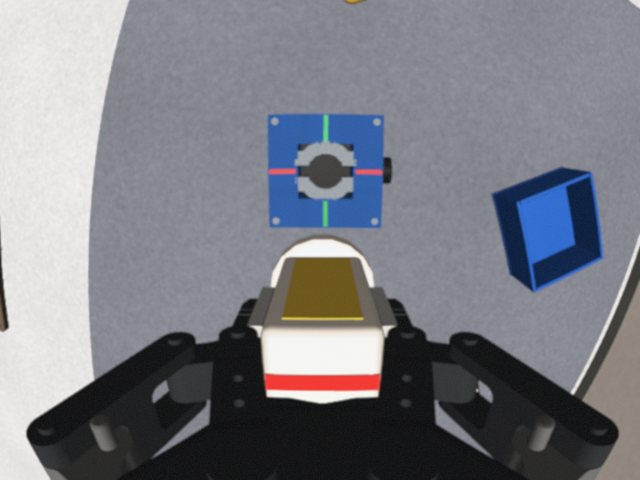

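The wrist view shows the socket's centre at (325,171) and the held lamp's red bar at (322,382). The collar's front edge is at (322,237).

Run:
```python
from h import *
np.set_printoptions(precision=4,suppress=True)
d,st=wrist(); m=masks(d["color"])
T=np.array(d["T_tool_cam"]); Q=R.from_quat(st["tcp_rot"])
def tool(px,z):
    o,r=rays(d,px,st); o=T[:3,3]; r=Q.inv().apply(r); return o+r*((z-o[2])/r[:,2:])
b=blobs(m["red"],200)[0]; q=tool(np.array(b[1:]),-.052); print("bar",q.ravel(), np.degrees(np.arctan2(*(q[1]-q[2])[:2])))
# collar edge: white blob outline in rows 232..258
g=d["color"].min(2)>185; c=[]
for y in range(236,258):
    xs=np.where(g[y,240:410])[0]+240
    if len(xs): c+=[(xs[0]-.5,y),(xs[-1]+.5,y)]
p=tool(np.array(c,float),-.052+.072)[:,:2]; print(len(c),c[:2],c[-2:])
A=np.c_[2*p,np.ones(len(p))]; s=np.linalg.lstsq(A,(p**2).sum(1),rcond=None)[0]; print("collar",s[:2],np.sqrt(s[2]+s[:2]@s[:2]))
go([.516,.2263,.17],13,st)
```

```text
bar [ 0.0005 -0.0001 -0.052   0.0002 -0.0174 -0.052   0.0001  0.0173 -0.052 ] 179.82597535412398
36 [(np.float64(310.5), 240), (np.float64(333.5), 240)] [(np.float64(280.5), 257), (np.float64(363.5), 257)]
collar [ 0.0009 -0.0002] 0.02484073142581918
t 6.75 pos [0.5251 0.1791 0.2227] shift [4.81 0.21 5.27] turn [-0.31 -0.02  0.09] F [-0.  -0.1 -1.8] open 0.414 grip 90.8
```

arm_command(series=[3, 0.2, 3, 0.3, 0, 0, 1, 4.7, 0.2, 5.5, 0.3, 0, 0, 1, 4.7, 0.2, 7.3, 0.3, 0, 0, 1, 4.7, 0.2, 7.3, 0.3, 0, 0, 1, 4.7, 0.2, 7.3, 0.3, 0, 0, 1, 4.7, 0.2, 7.3, 0.3, 0, 0, 1])

```text
time: 7.3
eef_pos: [0.5194, 0.2223, 0.1535]
tcp_rot: [0.624, 0.781, -0.002, -0.001]
contact_force: [0.4, -0.7, 0.3]
opening: 0.409
finger_force: 90.9
```

Run:
```python
from h import *
np.set_printoptions(precision=4,suppress=True)
d,st=wrist('w4'); m=masks(d["color"])
for k in ["red","green"]:
  for b in blobs(m[k],25):
    q=plane(d,np.array(b[1:]),.056,st); e=q[1]-q[2]; print(k,b[0],b[1],q[0],np.linalg.norm(e),np.degrees(np.arctan2(e[1],e[0])))
go([.5162,.2256,.112],13,st)
```

```text
red 1623 [322.2779 382.2847] [0.5436 0.1137 0.056 ] 0.09202891928908186 -167.22553730140214
red 157 [372.5987 239.9873] [0.551  0.2344 0.056 ] 0.021473527137523308 -166.98518535922483
red 153 [266.     240.0261] [0.4809 0.2184 0.056 ] 0.021063045926645603 12.77763320470437
green 219 [318.863  186.7078] [0.5079 0.2612 0.056 ] 0.02153711077760308 -76.37178251759758
t 7.3 pos [0.5194 0.2223 0.1535] shift [ 0.39 -0.22  4.16] turn [-0.25  0.02 -0.24] F [ 0.4 -0.7  0.3] open 0.409 grip 90.9
```

View pics/w4.png

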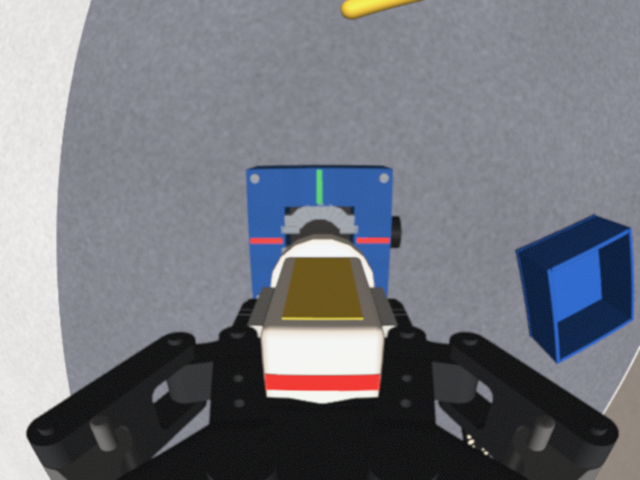

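The wrist view shows the socket's red lines at (266,240) and (373,240) and the green line at (319,187). They agree with the centre (0.516,0.2263) and yaw 13°. I'll make a small correction and go down to just above the rim.

arm_command(series=[0.4, -0.2, 0, -0.2, 0, 0, 1, 0.4, -0.2, 1.5, -0.2, 0, 0, 1, 0.4, -0.2, 3, -0.2, 0, 0, 1, 0.4, -0.2, 3, -0.2, 0, 0, 1, 0.4, -0.2, 3, -0.2, 0, 0, 1, 0.4, -0.2, 3, -0.2, 0, 0, 1, 0.4, -0.2, 3, -0.2, 0, 0, 1, 0.4, -0.2, 3, -0.2, 0, 0, 1])

```text
time: 8.02
eef_pos: [0.5164, 0.2271, 0.1241]
tcp_rot: [0.624, 0.782, 0.0, 0.0]
contact_force: [-0.3, -0.2, -0.6]
opening: 0.407
finger_force: 90.9
```

Run:
```python
from h import *
go([.5162,.2256,.112],13)
```

```text
t 8.02 pos [0.5164 0.2271 0.1241] shift [-0.14 -0.05  1.21] turn [ 0.03 -0.   -0.15] F [-0.3 -0.2 -0.6] open 0.407 grip 90.9
```

arm_command(series=[-0.1, 0, 0, 0, 0, 0, 1, -0.1, 0, 0.7, 0, 0, 0, 1, -0.1, 0, 1.2, 0, 0, 0, 1, -0.1, 0, 1.6, 0, 0, 0, 1, -0.1, 0, 2, 0, 0, 0, 1, -0.1, 0, 2, 0, 0, 0, 1, -0.1, 0, 2, 0, 0, 0, 1])

```text
time: 8.6
eef_pos: [0.5154, 0.2258, 0.1022]
tcp_rot: [0.623, 0.782, -0.001, -0.001]
contact_force: [-0.5, -0.1, -1.5]
opening: 0.413
finger_force: 90.9
```

Run:
```python
from h import *
go([.5162,.2256,.0885],13)
print(telemetry.get_state()["wrist_torque"])
```

```text
t 8.6 pos [0.5154 0.2258 0.1022] shift [-0.04  0.08  1.37] turn [-0.17  0.   -0.14] F [-0.5 -0.1 -1.5] open 0.413 grip 90.9
[ 0.01191053 -0.02769746  0.00709858]
```

arm_command(series=[0, 0.05, 0.5, 0, 0, 0, 1, 0, 0.05, 0.9, 0, 0, 0, 1, 0, 0.05, 1.2, 0, 0, 0, 1, 0, 0.05, 1.4, 0, 0, 0, 1, 0, 0.05, 1.4, 0, 0, 0, 1, 0, 0.05, 1.4, 0, 0, 0, 1])

```text
time: 9.1
eef_pos: [0.5171, 0.2263, 0.091]
tcp_rot: [0.623, 0.782, -0.0, -0.0]
contact_force: [-2.4, -1.1, 11.0]
opening: 0.408
finger_force: 92.1
```

Run:
```python
from h import *
go([.5162,.2256,.0885],13)
print(telemetry.get_state()["wrist_torque"])
```

```text
t 9.1 pos [0.5171 0.2263 0.091 ] shift [-0.04 -0.11  0.25] turn [-0.04  0.   -0.14] F [-2.4 -1.1 11. ] open 0.408 grip 92.1
[-0.18146514  0.71446803  0.04151962]
```

arm_command(series=[0, 0, 0.3, 0, 0, 0, 1, 0, 0, 0.5, 0, 0, 0, 1, 0, 0, 0.5, 0, 0, 0, 1, 0, 0, 0.5, 0, 0, 0, 1])

```text
time: 9.43
eef_pos: [0.5173, 0.2263, 0.0883]
tcp_rot: [0.623, 0.782, -0.001, -0.0]
contact_force: [-7.2, -2.9, 19.2]
opening: 0.413
finger_force: 93.3
```

Run:
```python
from h import *
go([.5162,.2256,.0885],13)
print(telemetry.get_state()["wrist_torque"])
```

```text
t 9.43 pos [0.5173 0.2263 0.0883] shift [-0.05 -0.12 -0.02] turn [-0.08  0.02 -0.12] F [-7.2 -2.9 19.2] open 0.413 grip 93.3
[-0.45358309  1.53316744 -0.06542929]
```

arm_command(series=[0, -0.1, 0, 0, 0, 0, 1, 0, -0.1, 0, 0, 0, 6, 1, 0, -0.1, 0, 0, 0, 12, 1, 0, -0.1, 0, 0, 0, 18, 1, 0, -0.1, 0, 0, 0, 24, 1, 0, -0.1, 0, 0, 0, 30, 1, 0, -0.1, 0, 0, 0, 36, 1, 0, -0.1, 0, 0, 0, 40, 1, 0, -0.1, 0, 0, 0, 40, 1])

```text
time: 10.18
eef_pos: [0.5186, 0.2261, 0.0884]
tcp_rot: [0.854, 0.521, 0.002, 0.001]
contact_force: [-1.7, -2.0, 14.2]
opening: 0.412
finger_force: 92.6
```

Run:
```python
from h import *
go([.5162,.2258,.0885],-77)
print(telemetry.get_state()["wrist_torque"])
```

```text
t 10.18 pos [0.5186 0.2261 0.0884] shift [-0.14 -0.2  -0.01] turn [ 0.21 -0.27 49.76] F [-1.7 -2.  14.2] open 0.412 grip 92.6
[-0.39229936  0.37110616  0.04182837]
```

arm_command(series=[-0.05, -0.1, 0.2, 0, 0, 6, 1, -0.05, -0.1, 0.2, 0, 0, 12, 1, -0.05, -0.1, 0.2, 0, 0, 18, 1, -0.05, -0.1, 0.2, 0, 0, 24, 1, -0.05, -0.1, 0.2, 0, 0, 30, 1, -0.05, -0.1, 0.2, 0, 0, 36, 1, -0.05, -0.1, 0.2, 0, 0, 42, 1, -0.05, -0.1, 0.2, 0, 0, 48, 1, -0.05, -0.1, 0.2, 0, 0, 50, 1, -0.05, -0.1, 0.2, 0, 0, 50, 1])

```text
time: 11.02
eef_pos: [0.5189, 0.2246, 0.0884]
tcp_rot: [0.994, 0.113, 0.004, 0.002]
contact_force: [-2.5, -9.0, 21.5]
opening: 0.414
finger_force: 93.5
```

Run:
```python
from h import *
np.set_printoptions(precision=4,suppress=True)
go([.5162,.2258,.0885],-77)
d,st=wrist('w5'); m=masks(d["color"])
T=np.array(d["T_tool_cam"]); Q=R.from_quat(st["tcp_rot"])
b=blobs(m["red"],200)[0]; r=Q.inv().apply(rays(d,np.array(b[1:]),st)[1]); q=T[:3,3]+r*((-.052-T[2,3])/r[:,2:]); print("bar tool",q.ravel(),np.degrees(np.arctan2(*(q[1]-q[2])[:2])))
print(st["wrist_torque"])
```

```text
t 11.02 pos [0.5189 0.2246 0.0884] shift [-0.23 -0.18 -0.01] turn [ 0.32 -0.38 -0.07] F [-2.5 -9.  21.5] open 0.414 grip 93.5
bar tool [-0.0012 -0.0017 -0.052  -0.0015 -0.019  -0.052  -0.0017  0.0157 -0.052 ] 179.63378002291824
[-1.5419  0.6528  0.0654]
```

View pics/w5.png

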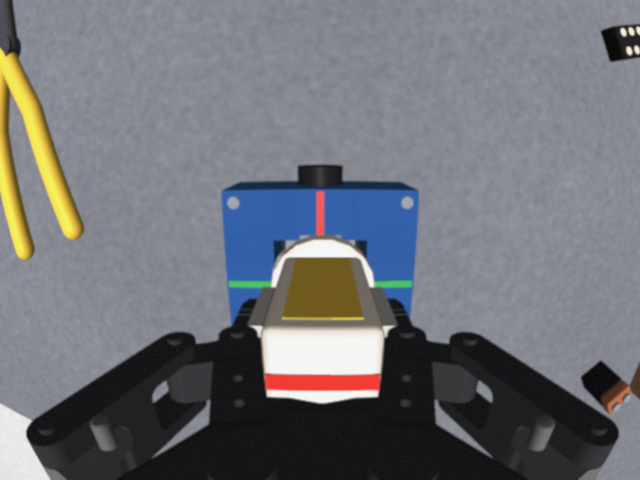

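The last view shows the collar down on the rim and the lamp's bar parallel to the green lines at (250,284) and (393,284). I'll hold it there briefly and confirm it stays steady.

arm_command(series=[0, 0, 0, 0, 0, 0, 1, 0, 0, 0, 0, 0, 0, 1, 0, 0, 0, 0, 0, 0, 1, 0, 0, 0, 0, 0, 0, 1, 0, 0, 0, 0, 0, 0, 1, 0, 0, 0, 0, 0, 0, 1])

```text
time: 11.57
eef_pos: [0.5189, 0.2245, 0.0884]
tcp_rot: [0.994, 0.113, 0.004, 0.002]
contact_force: [-2.7, -8.1, 21.5]
opening: 0.409
finger_force: 93.5
```

Run:
```python
from h import *
go([.5162,.2258,.0885],-77)
st=telemetry.get_state()
if st["contact_force"][2]>16 and st["eef_pos"][2]<.0895 and st["finger_force"]>50: print(ctrl.sign_off())
```

```text
t 11.57 pos [0.5189 0.2245 0.0884] shift [-0.23 -0.18 -0.01] turn [ 0.31 -0.38 -0.02] F [-2.7 -8.1 21.5] open 0.409 grip 93.5
the job is handed in; nothing more can be done
None
```

I handed the job in at 11.6 s: both flaps are folded out, and the lamp is in the socket, pressed home with about 21 N, turned a quarter turn clockwise and still gripped at about 93 N; the verdict was not shown to me.

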